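# Let the roller stand down to the planer's table on its ratchet

### The job

The roller stand beside the planer is set too high: press down the knob on the tail of its ratchet pawl to lift the nose clear of the toothed wheel and hold it there while the drum turns back and the roller sinks. Then let the pawl drop fully home in the tooth that leaves the top of the roller as near level with the top of the planer's table as the teeth allow. Press the pawl gently, do not force it against its stop, and leave the things lying on the bench where they are.

Things in the scene. Friction and masses are not known exactly. Their poses are not given: they have to be found in the camera images.
- stand: bench-top roller stand, bolted down: grey base, housing 130 mm high, column and roller on top. Origin on the bench under the housing, x along its level shaft, z up. Pawl knob: ball 18 mm across on a threaded stud, at x = 132, y = -140 mm, clear around and above; its top is 131 to 139 mm up (screwed in differently each time); it goes down 7.6 mm to clear the teeth, 9.2 mm to the stop
- ratchet_wheel (a point): centre of the steel ratchet wheel, 100 mm across with 16 saw teeth 7 mm deep, 14 mm thick along the stand's x, 132 mm to +x of the stand's origin, 75 mm above the bench. Between it and the housing is the brake drum, 60 mm across; at the shaft's other end a black hand wheel. Axes as the stand's at the start; turns with the drum
- drum (a joint): turn of drum and ratchet wheel, rad: 0 at the start with the pawl home and holding the load; grows as the drum turns back, 14.5 mm of roller sinking per rad. One tooth is 0.393 rad (5.7 mm), so with the pawl home the drum rests at multiples of 0.393. With the pawl clear the weight turns it back against its brake at 0.2 to 0.4 rad/s. Ends at a stop at 3.6 rad
- pawl (a joint): lift angle of the pawl, rad: 0 nose fully home in a tooth, 0.095 nose just clear of the tooth tips, 0.115 against its stop pin. The pivot lies 127 mm above the bench, 60 mm to the stand's -y of the wheel's centre; the nose reaches 60 mm from it to +y over the wheel's top. A spring drops the nose into the teeth
- pawl_lever: the pawl, a steel rocker 14 mm thick with a black ball knob on its tail; x along its pivot, y from tail to nose. Pressing the knob down lifts the nose. Loaded, it takes 6 to 11 N to slide the nose out of its tooth; once clear the push falls to 4 or 5 N, then climbs steeply at the stop. Over 14 N is too much. Left half out under load it may stick. Origin on the pivot line, 132 mm to -x of the pawl
- roller_top (a point): top of the roller at mid length, 252 mm above the bench at the start; sinks with the drum. The roller is 50 mm across, 186 mm long along the stand's x, 37 mm to the -y of the shaft. z up
- planer: benchtop planer, grey body with two aluminium tables 170 mm wide and a fence, standing on levelling feet to the left of the stand, 700 mm long; fixed. Origin under the middle of the end that faces the stand, y along its length, away from the stand
- bed_edge (a point): top of the planer's table, middle of the end edge nearest the stand; z up. 207 to 235 mm above the bench, differing from start to start
- offcut: bystander: dark hardwood offcut 130 x 65 x 27 mm lying on the bench, origin under its centre
- square: bystander: try square with a wooden stock 100 mm and a steel blade 140 mm, lying flat, origin under the stock's middle
- glue: bystander: white glue bottle 56 mm across, 150 mm tall, upright, origin under its centre
- tape: bystander: black tape measure 62 x 36 x 58 mm, upright, origin under its centre

How it is judged:
On the way:
1. the pawl's nose is lifted clear of the ratchet wheel's teeth (value of joint pawl above 0.09 rad), for 0.2 s.
At the end, for the whole second after the job is handed in: the top of the roller is within 5 mm of the height of the planer's table, the pawl is fully home in a tooth (within 0.02 rad) and the drum stands still on it (z of roller_top in the frame of bed_edge between -0.005 and 0.005 m and value of joint pawl below 0.02 rad and velocity of joint drum between -0.02 and 0.02 rad/s); the robot touches nothing.
It fails at once if the pawl is forced: the robot bears on it with more than 14 N (contact force between any of the fingers, the arm and pawl_lever above 14 N).
It fails at once if a bystander on the bench is moved more than 30 mm (distance of any of offcut, square, glue, tape from where it was at the start of the episode above 0.03 m).
It also fails if it takes over 64 s, if anything falls off the work surface, if the arm or the gripper's body presses on something with over 40 N, if the wrist force passes 120 N, or if a joint passes its speed limit or range.

### The arm

A 6-joint arm with a two-finger parallel gripper is mounted at the origin on the work surface. World frame = base frame: x ahead of the robot, y to its left, z up, the work surface at z = 0. Lengths are in m, angles in rad, forces in N, time in s.
With the tool pointing down it reaches from about 0.275 to 0.975 m from the base axis. Payload 8.4 kg.
Tool frame: the origin (TCP) lies at the centre of the arm's flange, where the gripper is bolted on; the fingertips stand 190 mm ahead of it and the grasp point (between the pads) lies 171 mm ahead of it; z points along the fingers, y is the direction in which the jaws open and shut (so a half turn about z gives the same grasp; the last joint's range is limited). The gripper opens to 92 mm and grips with 3 to 60 N. Pads are 20 mm wide; open, the fingers measure 128 mm over their backs; the gripper's body (75 mm by 189 mm) begins 69 mm behind the grasp point.
Start: joints at [-1.236, 0.353, 1.633, -0, 1.155, -0.002], TCP at [0.207, -0.59, 0.405] pointing down, gripper open.
Joint ranges: [-2.63, 2.63], [-0.92, 2.1], [0.06, 2.66], [-1.3, 4.44], [0, 2.69], [-3.02, 3.02]. Speed limits (rad/s): [2.22, 2.22, 2.79, 3.14, 3.14, 3.14].

### API

Orientations are given as a rotation vector (axis times angle).
In Python, from rig import ctrl, optics gives the robot as it stands. The module is installed in compiled form; this text tells all that it offers.
- The arm moves only by the tool move_arm, never from a script. Its arguments are lists of equal length, an entry for each row: "delta_pos": the shift along the tool's x, y, z scaled (see below), a list of three; "twist": the turn, a rotation vector about the tool's x, y, z scaled (see below), a list of three. A call has 1 to 20 rows; each row is the pose to reach, as a shift and turn from the pose commanded when the call began, along the tool's axes at that moment, turning the shorter way round; what a row does not reach only later rows make up. The controller multiplies each number of a shift by 0.4 m and each number of a turn by 180 degrees. A row lasts 1/12 s, in which the tool goes at most 41.7 mm and 7.16 degrees, less where a joint would pass 70% of its speed; a pose out of reach is approached as far as the arm can. A call with a number of a shift or a turn outside -1 to 1 is refused whole. A call with a gripper value outside its range is refused whole. "jaw" is the closure, from -1 (fully open) to 1 (shut), so that 0 is half open, set as the call begins (left out, the last holds). The fingers move at their own pace and stop on an object; "squeeze" is the grip in N (left out, the last holds). Time passes only in rows, so rows that repeat a pose let the fingers close. It gives the time, the measured TCP pose, the force and the opening at its end, in the units of the state.
- ctrl.state(): the state, without advancing time (a new reading comes with each control period).
- optics.read_camera(name): name is "side" or "top"; returns a dict with "image" (400x640x3 uint8, red, green, blue), "z_map" (400x640 float32, m along the optical axis (not along the pixel's ray), 0 where there is no reading), "mtx" (3x3 intrinsics, pixels), "extrinsics" (4x4, takes a point from camera to world coordinates). Camera axes: x right, y down, z forward; pixel columns grow to the right and rows downward; lengths in m; the calibration is good to about 2 mm. A picture is of the moment at which its call begins.
- ctrl.hand_in(): hands the job in, once; it reports no verdict.
The state is a dict: "clock": time; "joint_pos": joint angles; "joint_vel": joint speeds; "joint_torque": joint torques, N m; "tool_pos": TCP position; "tcp_rot": TCP orientation; "ft_force": force on the tool from outside, world axes, zero at the start; "torque": the same for the moment, N m; "opening": opening from 0.0 (shut) to 1.0 (fully open).
Only numpy, scipy, OpenCV 4.12 (cv2) and the standard library are available. Lean on these libraries where they do the work, as an engineer would, in place of code of your own. Each camera call takes 0.05 s, during which the arm holds its last target. There are 200 camera calls.

## Working session

There is one attempt and no reset: what is moved stays moved. The work goes in short steps, Python scripts to look and compute and a tool call to move; the robot and the scene stay as the last step left them, time stands still between calls to the robot, and variables do not carry over. Pictures are saved under pics/ and viewed, about 8 in all and at most 12, crops included, and the job is handed in when it is done.

Besides the shell and the picture viewer there is one more tool, called after ">>>" as name(argument=value, ...), one argument or row to a line, values as JSON. move_arm: Moves the arm, as the interface text tells. Its arguments: {"type":"object","properties":{"delta_pos":{"type":"array"},"twist":{"type":"array"},"jaw":{"type":"number"},"squeeze":{"type":"number"}},"required":["delta_pos","twist"]}

```bash
mkdir -p pics; cat > h.py <<'E'
import numpy as np, cv2
from rig import ctrl, optics
def cam(n):
    c=optics.read_camera(n); return c
def pts(c):
    z=c["z_map"];K=c["mtx"];T=c["extrinsics"]
    v,u=np.mgrid[:z.shape[0],:z.shape[1]]
    p=np.stack([(u-K[0,2])/K[0,0]*z,(v-K[1,2])/K[1,1]*z,z],-1)
    w=p@T[:3,:3].T+T[:3,3]; w[z==0]=np.nan; return w
E
python3 - <<'E'
from h import *
for n in("side","top"):
    c=cam(n);cv2.imwrite(f"pics/{n}0.png",c["image"][:,:,::-1]);np.savez(f"{n}0.npz",**c)
    print(n,c["extrinsics"].round(3).tolist(),c["mtx"].round(1).tolist())
print(ctrl.state())
E
```

```text
side [[-1.0, 0.024, -0.014, 0.58], [0.027, 0.72, -0.693, 1.15], [-0.006, -0.693, -0.721, 1.231], [0.0, 0.0, 0.0, 1.0]] [[501.2, 0.0, 309.7], [0.0, 501.2, 197.9], [0.0, 0.0, 1.0]]
top [[0.015, -0.99, 0.139, 0.416], [-1.0, -0.015, 0.005, 0.1], [-0.002, -0.139, -0.99, 1.212], [0.0, 0.0, 0.0, 1.0]] [[424.1, 0.0, 317.9], [0.0, 424.1, 191.0], [0.0, 0.0, 1.0]]
{'clock': 0.1, 'joint_pos': array([-1.23640829e+00,  3.53541331e-01,  1.63401526e+00,  2.02546511e-05,
        1.15518414e+00, -2.35611587e-03]), 'joint_vel': array([ 0.00053777, -0.00095537, -0.00170615,  0.00014469, -0.00075759,
       -0.00134702]), 'joint_torque': array([ 4.77586545e-04, -5.94898582e+01, -3.34927154e+01,  6.97671622e-02,
        1.82653422e-02, -4.11802296e-05]), 'tool_pos': array([ 0.2064751 , -0.58970379,  0.40408114]), 'tcp_rot': array([-3.09604985e+00, -5.26257842e-01,  2.69220712e-04]), 'ft_force': array([-1.01533877,  0.47167989, -1.37308908]), 'torque': array([ 0.03792547, -0.04121395,  0.02225181]), 'opening': 1.0043409994707315}
```

View pics/side0.png

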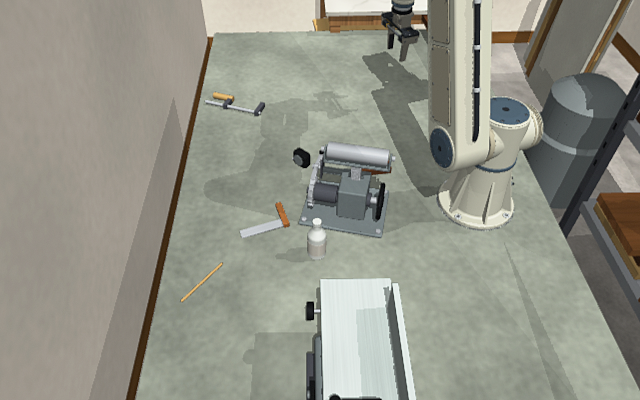

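View pics/top0.png

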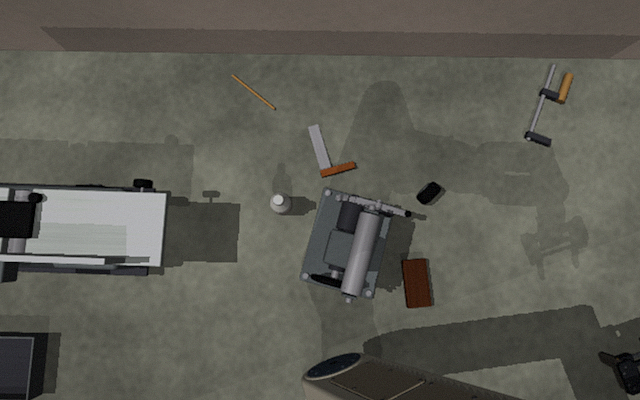

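Side view: the stand is at about (345,190) and the planer table at (355,330). Top view: the pawl tail knob is near (408,213), the roller runs (372,215) to (348,298), the tape is at (430,193), the glue at (281,203) and the planer's end edge at x≈166.

```bash
python3 - <<'E'
from h import *
t=dict(np.load("top0.npz"));s=dict(np.load("side0.npz"))
W=pts(t);S=pts(s)
for a,b in((155,215),(155,240),(120,230)): print("table",W[b-2:b+3,a-2:a+3].reshape(-1,3).mean(0).round(4))
print("side table",S[300,355].round(4), np.nanmedian(S[285:295,330:380].reshape(-1,3),0).round(4))
np.set_printoptions(linewidth=220,suppress=True,precision=3)
print("knob z");print(W[205:222,398:418,2])
# roller: fit from points z>0.2
r=W[200:305,335:390]; m=(r[...,2]>.235)&(r[...,2]<.27); p=r[m]; print(len(p),p.mean(0),p[:,2].max(),np.percentile(p[:,2],95))
u,d,v=np.linalg.svd(p[:,:2]-p[:,:2].mean(0),full_matrices=False);print("dir",v[0],np.ptp((p[:,:2]-p[:,:2].mean(0))@v[0]))
P=[cv2.resize(c["image"][y0:y1,x0:x1],None,fx=4,fy=4,interpolation=cv2.INTER_CUBIC)for c,y0,y1,x0,x1 in((t,170,310,300,400+40),)]
cv2.imwrite("pics/tc.png",P[0][:,:,::-1])
cv2.imwrite("pics/sc.png",cv2.resize(s["image"][130:245,285:405],None,fx=5,fy=5,interpolation=cv2.INTER_CUBIC)[:,:,::-1])
E
```

```text
table [0.492  0.4815 0.2303]
table [nan nan nan]
table [0.456  0.5596 0.2314]
side table [0.4642 0.5199 0.2303] [0.463  0.4918 0.2317]
knob z
[[-0.005 -0.002  0.003 -0.001  0.001  0.003  0.001 -0.004 -0.001  0.002 -0.002  0.001 -0.004 -0.003  0.     0.001 -0.001  0.003 -0.     0.001]
 [-0.004  0.002 -0.001  0.003 -0.003 -0.    -0.002  0.    -0.001  0.001  0.004  0.004 -0.005 -0.001 -0.004  0.002 -0.005 -0.001 -0.005 -0.004]
 [ 0.001 -0.001 -0.003  0.    -0.001 -0.001  0.002 -0.002 -0.003  0.001 -0.001 -0.     0.005 -0.001  0.006 -0.001 -0.001 -0.004 -0.001  0.001]
 [ 0.001  0.    -0.    -0.     0.001 -0.004  0.001  0.002  0.003 -0.001 -0.001  0.002 -0.002 -0.004 -0.002 -0.002 -0.002 -0.001  0.002 -0.   ]
 [ 0.118 -0.001 -0.     0.    -0.003 -0.003 -0.002  0.002  0.    -0.002  0.    -0.002 -0.003  0.002  0.002  0.001 -0.001 -0.001 -0.004 -0.002]
 [ 0.121  0.118  0.123  0.116  0.118 -0.002  0.003 -0.003  0.002 -0.     0.     0.001  0.002  0.001 -0.002 -0.004  0.002 -0.006 -0.001 -0.001]
 [ 0.122  0.12   0.117  0.115  0.117  0.112  0.116  0.113  0.124  0.13   0.124  0.128  0.     0.002 
[... 877 characters left out ...]
1 -0.002 -0.003  0.   ]
 [ 0.001  0.001  0.001 -0.006  0.     0.001 -0.004 -0.001 -0.003  0.003 -0.001 -0.001 -0.001 -0.002 -0.002  0.001  0.001 -0.003  0.006 -0.004]
 [-0.002  0.002 -0.001 -0.001 -0.003 -0.002 -0.004  0.002  0.002  0.    -0.003  0.002  0.004  0.001  0.001 -0.    -0.003  0.001  0.002 -0.005]
 [-0.001  0.002  0.001 -0.    -0.001 -0.003  0.004 -0.003 -0.001 -0.002  0.001  0.     0.002  0.001  0.001 -0.001  0.001 -0.003  0.002 -0.002]
 [ 0.001 -0.007 -0.003  0.001 -0.003 -0.004 -0.001 -0.001 -0.    -0.001 -0.002 -0.001 -0.002 -0.004  0.001  0.004  0.004 -0.006  0.001 -0.005]]
1696 [0.41  0.007 0.247] 0.25644275144515694 0.2527686420424711
dir [-0.969  0.246] 0.22477388429783557
```

View pics/tc.png

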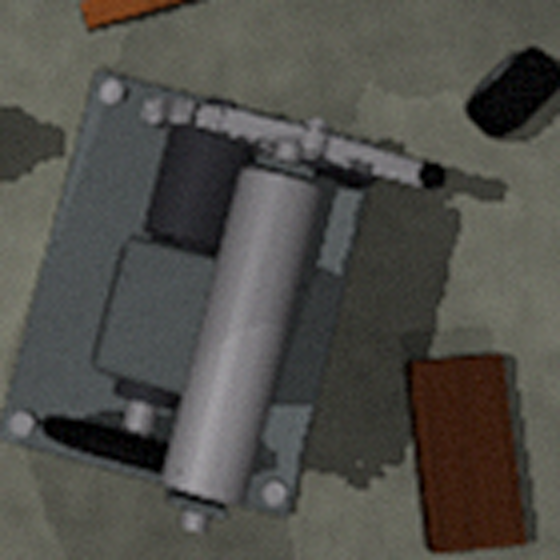

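View pics/sc.png

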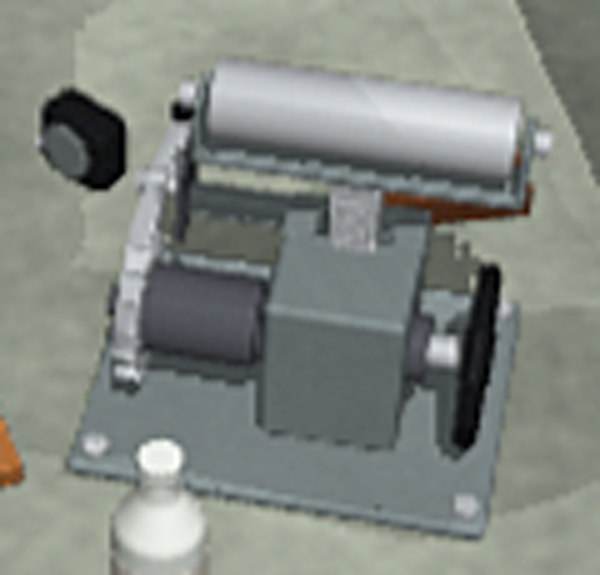

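```bash
cat >> h.py <<'E'
def fitplane(p):
    p=p[np.isfinite(p).all(1)]
    for _ in range(3):
        A=np.c_[p[:,:2]-p[:,:2].mean(0),np.ones(len(p))]; c=np.linalg.lstsq(A,p[:,2],rcond=None)[0]; r=p[:,2]-A@c; p=p[abs(r)<2.5*r.std()]
    return c,p[:,:2].mean(0),len(p)
def roller(W,c0=(0.41,0.007),d=(0.977,-0.21)):
    """roller-crest height from a circle of radius 25 mm fitted in cross-section; rows near the axis"""
    from scipy.optimize import least_squares
    d=np.array(d)/np.hypot(*d); n=np.array([-d[1],d[0]])
    p=W.reshape(-1,3); p=p[np.isfinite(p).all(1)]
    q=p[:,:2]-c0; m=(abs(q@d)<.075)&(abs(q@n)<.04)&(p[:,2]>.2)
    p=p[m];q=q[m]
    f=lambda x:np.hypot(q@n-x[0]-x[2]*(q@d),p[:,2]-x[1]+.025)-.025
    x=least_squares(f,[0,.25,0],loss="soft_l1",f_scale=.003).x
    return x,len(p)
E
python3 - <<'E'
from h import *
t=dict(np.load("top0.npz"));s=dict(np.load("side0.npz"))
W=pts(t);S=pts(s)
for n,w in(("top",W),("side",S)):
    p=w.reshape(-1,3);p=p[np.isfinite(p).all(1)]
    k=(p[:,1]>.455)&(p[:,1]<.54)&(abs(p[:,0]-.455)<.06)&(abs(p[:,2]-.23)<.015)
    print(n,"table",fitplane(p[k]),np.median(p[k][:,2]),"roller",roller(w))
    b=(abs(p[:,0]-.35)<.2)&(abs(p[:,1]-.2)<.05)&(abs(p[:,2])<.02);print(" bench",np.median(p[b][:,2]))
I=t["image"].astype(int).sum(2)
m=(I<110)&(W[...,2]>.11)&(W[...,2]<.145); m[:,:404]=0;m[:,415:]=0
q=W[m];print(len(q),q.mean(0),q[:,:].max(0),q.min(0))
# ball fit
from scipy.optimize import least_squares
x=least_squares(lambda x:np.linalg.norm(q-x,axis=1)-.009,q.mean(0)-[0,0,.005],loss="soft_l1",f_scale=.002).x;print("ball",x,"top",x[2]+.009)
print(fitplane(q)[0])
E
```

```text
top table (array([-0.00122804,  0.00088759,  0.2307083 ]), array([0.45495091, 0.50008391]), 1790) 0.23059358503449545 roller (array([-0.00101006,  0.25133415, -0.03756404]), 1454)
 bench 1.2899109114172802e-07
side table (array([0.00269846, 0.0036102 , 0.23167084]), array([0.45554714, 0.50049489]), 1478) 0.23156135231359876 roller (array([-0.0044819 ,  0.25321238, -0.03875976]), 832)
 bench 0.0015770457286592432
32 [ 0.51349928 -0.12598757  0.12866142] [ 0.52049894 -0.11961405  0.13299077] [ 0.50702209 -0.13354676  0.12163004]
ball [ 0.51333756 -0.12759012  0.12298577] top 0.13198577255921703
[-0.12078551 -0.04220681  0.12866142]
```

```bash
cat >> h.py <<'E'
from scipy.spatial.transform import Rotation as R
def plan(target,yaw_y=None):
    s=ctrl.state(); r=R.from_rotvec(s["tcp_rot"]); d=r.inv().apply(np.array(target)-s["tool_pos"])/.4
    out=[d.round(4)]
    if yaw_y is not None:
        y=np.array([np.cos(yaw_y),np.sin(yaw_y),0]);z=np.array([0,0,-1.]);g=R.from_matrix(np.c_[np.cross(y,z),y,z])
        out.append(((r.inv()*g).as_rotvec()/np.pi).round(4))
    print("t",s["clock"],"F",s["ft_force"].round(2),"pos",s["tool_pos"].round(4),"plan",*out)
E
python3 -c "
from h import *
plan([.513,-.127,.375],np.radians(-14.3))"
```

```text
t 0.1 F [-1.02  0.47 -1.37] pos [ 0.2065 -0.5897  0.4041] plan [ 1.1055 -0.8385  0.0737] [-3.000e-04 -2.000e-04 -3.134e-01]
```

>>> move_arm(
  delta_pos=[
    [0.55, -0.42, 0],
    [0.55, -0.42, 0],
    [0.55, -0.42, 0],
    [0.55, -0.42, 0],
    [0.55, -0.42, 0],
    [0.55, -0.42, 0],
    [0.55, -0.42, 0],
    [0.55, -0.42, 0],
    [0.55, -0.42, 0],
  ],
  twist=[
    [0, 0, -0.313],
    [0, 0, -0.313],
    [0, 0, -0.313],
    [0, 0, -0.313],
    [0, 0, -0.313],
    [0, 0, -0.313],
    [0, 0, -0.313],
    [0, 0, -0.313],
    [0, 0, -0.313],
  ],
  jaw=1,
  squeeze=10,
)

```text
clock: 0.85
tool_pos: [0.3594, -0.3572, 0.4046]
tcp_rot: [-2.474, -1.936, 0.0]
ft_force: [-0.5, 0.0, 0.1]
opening: 0.37
```

```bash
python3 -c "
from h import *
plan([.513,-.127,.375],np.radians(-14.3))"
```

```text
t 0.85 F [-0.51  0.04  0.11] pos [ 0.3594 -0.3572  0.4046] plan [0.651  0.2344 0.074 ] [-0.0001 -0.0001  0.0021]
```

>>> move_arm(
  delta_pos=[
    [0.651, 0.234, 0.074],
    [0.651, 0.234, 0.074],
    [0.651, 0.234, 0.074],
    [0.651, 0.234, 0.074],
    [0.651, 0.234, 0.074],
    [0.651, 0.234, 0.074],
    [0.651, 0.234, 0.074],
    [0.651, 0.234, 0.074],
    [0.651, 0.234, 0.074],
    [0.651, 0.234, 0.074],
    [0.651, 0.234, 0.074],
    [0.651, 0.234, 0.074],
  ],
  twist=[
    [0, 0, 0.002],
    [0, 0, 0.002],
    [0, 0, 0.002],
    [0, 0, 0.002],
    [0, 0, 0.002],
    [0, 0, 0.002],
    [0, 0, 0.002],
    [0, 0, 0.002],
    [0, 0, 0.002],
    [0, 0, 0.002],
    [0, 0, 0.002],
    [0, 0, 0.002],
  ],
)

```text
clock: 1.85
tool_pos: [0.5134, -0.1309, 0.3752]
tcp_rot: [2.49, 1.915, -0.0]
ft_force: [-0.2, -0.1, -0.4]
opening: 0.001
```

```bash
python3 - <<'E'
from h import *
plan([.513,-.127,.327],np.radians(-14.3))
for n in("side","top"):
    c=cam(n);W=pts(c);print(n,roller(W))
    if n=="side": a=cv2.resize(c["image"][70:230,270:430],(600,600),interpolation=cv2.INTER_CUBIC)
cv2.imwrite("pics/a1.png",a[:,:,::-1])
E
```

```text
t 1.85 F [-0.17 -0.06 -0.36] pos [ 0.5134 -0.1309  0.3752] plan [ 0.0091 -0.0034  0.1205] [ 0.      0.0001 -0.0032]
side (array([-0.00457167,  0.25325309, -0.0337759 ]), 836)
top (array([-0.00093983,  0.25138893, -0.03408815]), 1458)
```

View pics/a1.png

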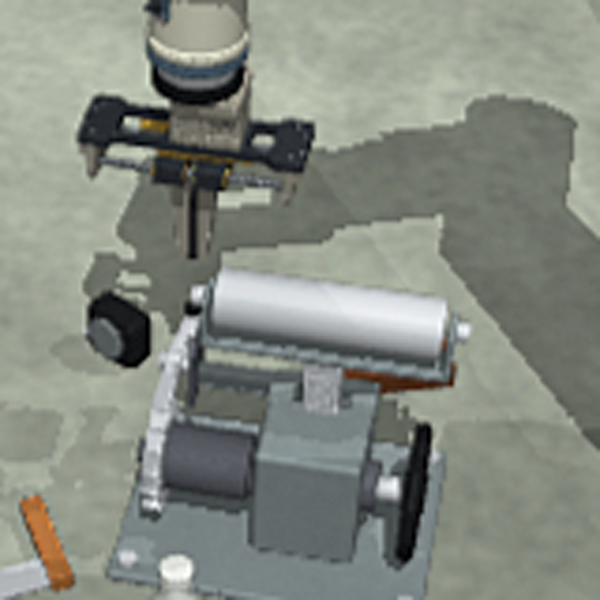

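The fingertips (195,255) are right above the knob (190,308), and both cameras see the roller. I'll go down to just above the knob.

>>> move_arm(
  delta_pos=[
    [0.009, -0.003, 0.08],
    [0.009, -0.003, 0.1],
    [0.009, -0.003, 0.108],
    [0.009, -0.003, 0.108],
    [0.009, -0.003, 0.108],
    [0.009, -0.003, 0.108],
  ],
  twist=[
    [0, 0, -0.003],
    [0, 0, -0.003],
    [0, 0, -0.003],
    [0, 0, -0.003],
    [0, 0, -0.003],
    [0, 0, -0.003],
  ],
)

```text
clock: 2.45
tool_pos: [0.5141, -0.126, 0.3328]
tcp_rot: [2.478, 1.929, 0.001]
ft_force: [-0.7, 0.4, -0.2]
opening: 0.001
```

```bash
python3 -c "
from h import *
plan([.513,-.127,.322],np.radians(-14.3))"
```

```text
t 2.45 F [-0.67  0.43 -0.21] pos [ 0.5141 -0.126   0.3328] plan [-0.003  -0.0021  0.0271] [0.0004 0.     0.0006]
```

>>> move_arm(
  delta_pos=[
    [0, 0, 0.0025],
    [0, 0, 0.005],
    [0, 0, 0.0075],
    [0, 0, 0.01],
    [0, 0, 0.0125],
    [0, 0, 0.0125],
  ],
  twist=[
    [0, 0, 0],
    [0, 0, 0],
    [0, 0, 0],
    [0, 0, 0],
    [0, 0, 0],
    [0, 0, 0],
  ],
)

```text
clock: 2.95
tool_pos: [0.5136, -0.1258, 0.3267]
tcp_rot: [-2.478, -1.93, 0.0]
ft_force: [0.4, 0.3, 0.6]
opening: 0.003
```

>>> move_arm(
  delta_pos=[
    [0, 0, 0.0012],
    [0, 0, 0.0025],
    [0, 0, 0.0037],
    [0, 0, 0.005],
    [0, 0, 0.005],
  ],
  twist=[
    [0, 0, 0],
    [0, 0, 0],
    [0, 0, 0],
    [0, 0, 0],
    [0, 0, 0],
  ],
)

```text
clock: 3.37
tool_pos: [0.5137, -0.1258, 0.3248]
tcp_rot: [-2.479, -1.93, 0.0]
ft_force: [0.9, -0.4, 0.4]
opening: 0.003
```

>>> move_arm(
  delta_pos=[
    [0, 0, 0.0012],
    [0, 0, 0.0025],
    [0, 0, 0.0037],
    [0, 0, 0.005],
    [0, 0, 0.005],
  ],
  twist=[
    [0, 0, 0],
    [0, 0, 0],
    [0, 0, 0],
    [0, 0, 0],
    [0, 0, 0],
  ],
)

```text
clock: 3.78
tool_pos: [0.5136, -0.1258, 0.3228]
tcp_rot: [-2.479, -1.93, 0.0]
ft_force: [0.3, -0.7, -0.4]
opening: 0.001
```

Tip at 132.8 mm and no contact yet, so I'll use finer steps.

>>> move_arm(
  delta_pos=[
    [0, 0, 0.0012],
    [0, 0, 0.0025],
    [0, 0, 0.0025],
  ],
  twist=[
    [0, 0, 0],
    [0, 0, 0],
    [0, 0, 0],
  ],
)

```text
clock: 4.03
tool_pos: [0.5137, -0.1258, 0.3218]
tcp_rot: [2.479, 1.93, 0.0]
ft_force: [0.2, 0.3, 0.8]
opening: 0.006
```

>>> move_arm(
  delta_pos=[
    [0, 0, 0.0012],
    [0, 0, 0.0025],
    [0, 0, 0.0025],
  ],
  twist=[
    [0, 0, 0],
    [0, 0, 0],
    [0, 0, 0],
  ],
)

```text
clock: 4.28
tool_pos: [0.5138, -0.1258, 0.3212]
tcp_rot: [2.478, 1.93, 0.0]
ft_force: [-0.9, 0.5, 5.2]
opening: 0.005
```

>>> move_arm(
  delta_pos=[
    [0, 0, 0.0012],
    [0, 0, 0.0025],
    [0, 0, 0.0025],
  ],
  twist=[
    [0, 0, 0],
    [0, 0, 0],
    [0, 0, 0],
  ],
)

```text
clock: 4.53
tool_pos: [0.5138, -0.1258, 0.3204]
tcp_rot: [2.478, 1.93, 0.0]
ft_force: [-1.3, -0.2, 6.5]
opening: 0.004
```

>>> move_arm(
  delta_pos=[
    [0, 0, 0.0012],
    [0, 0, 0.0025],
    [0, 0, 0.0025],
  ],
  twist=[
    [0, 0, 0],
    [0, 0, 0],
    [0, 0, 0],
  ],
)

```text
clock: 4.78
tool_pos: [0.5138, -0.1259, 0.3195]
tcp_rot: [2.478, 1.93, 0.0]
ft_force: [-1.9, 0.8, 7.5]
opening: 0.006
```

>>> move_arm(
  delta_pos=[
    [0, 0, 0.0012],
    [0, 0, 0.0025],
    [0, 0, 0.0037],
    [0, 0, 0.005],
    [0, 0, 0.005],
  ],
  twist=[
    [0, 0, 0],
    [0, 0, 0],
    [0, 0, 0],
    [0, 0, 0],
    [0, 0, 0],
  ],
)

```text
clock: 5.2
tool_pos: [0.5138, -0.1259, 0.3174]
tcp_rot: [2.478, 1.93, 0.0]
ft_force: [-1.9, 0.4, 7.2]
opening: 0.004
```

>>> move_arm(
  delta_pos=[
    [0, 0, 0.0012],
    [0, 0, 0.0025],
    [0, 0, 0.0037],
    [0, 0, 0.0037],
  ],
  twist=[
    [0, 0, 0],
    [0, 0, 0],
    [0, 0, 0],
    [0, 0, 0],
  ],
)

```text
clock: 5.53
tool_pos: [0.5138, -0.1259, 0.316]
tcp_rot: [2.478, 1.93, 0.0]
ft_force: [-2.0, 0.1, 7.4]
opening: 0.002
```

>>> move_arm(
  delta_pos=[
    [0, 0, 0.0012],
    [0, 0, 0.0025],
    [0, 0, 0.0037],
    [0, 0, 0.0037],
  ],
  twist=[
    [0, 0, 0],
    [0, 0, 0],
    [0, 0, 0],
    [0, 0, 0],
  ],
)

```text
clock: 5.87
tool_pos: [0.5138, -0.1258, 0.3143]
tcp_rot: [2.479, 1.93, 0.001]
ft_force: [-0.3, -0.2, 3.0]
opening: 0.005
```

>>> move_arm(
  delta_pos=[
    [0, 0, 0.0012],
    [0, 0, 0.002],
    [0, 0, 0.002],
  ],
  twist=[
    [0, 0, 0],
    [0, 0, 0],
    [0, 0, 0],
  ],
)

```text
clock: 6.12
tool_pos: [0.5138, -0.1258, 0.3132]
tcp_rot: [2.479, 1.93, 0.0]
ft_force: [-0.3, 0.1, 3.9]
opening: 0.009
```

```bash
cat > m.py <<'E'
from h import *
r={"side":.25323,"top":.25136};o=[]
for n in r:
    x=roller(pts(cam(n)))[0][1]; o.append((r[n]-x)/.0145)
s=ctrl.state();print(s["clock"],"drum rad side/top",np.round(o,3),"F",s["ft_force"].round(1),"z",s["tool_pos"][2].round(4))
E
python3 m.py
```

```text
6.2167 drum rad side/top [-0.175 -0.127] F [0.1 0.5 4.3] z 0.3132
```

>>> move_arm(
  delta_pos=[
    [0, 0, 0],
    [0, 0, 0],
    [0, 0, 0],
    [0, 0, 0],
    [0, 0, 0],
    [0, 0, 0],
    [0, 0, 0],
    [0, 0, 0],
    [0, 0, 0],
    [0, 0, 0],
    [0, 0, 0],
    [0, 0, 0],
  ],
  twist=[
    [0, 0, 0],
    [0, 0, 0],
    [0, 0, 0],
    [0, 0, 0],
    [0, 0, 0],
    [0, 0, 0],
    [0, 0, 0],
    [0, 0, 0],
    [0, 0, 0],
    [0, 0, 0],
    [0, 0, 0],
    [0, 0, 0],
  ],
)

```text
clock: 7.22
tool_pos: [0.5137, -0.1258, 0.3132]
tcp_rot: [2.479, 1.93, 0.0]
ft_force: [1.1, 1.4, 4.8]
opening: 0.006
```

```bash
python3 m.py
```

```text
7.3167 drum rad side/top [0.126 0.126] F [1.2 0.2 4.4] z 0.3131
```

```bash
python3 - <<'E'
s=open("h.py").read()
s=s.replace("m=(abs(q@d)<.075)&(abs(q@n)<.04)&(p[:,2]>.2)","m=(abs(q@d+.035)<.045)&(abs(q@n)<.03)&(p[:,2]>.2)&(p[:,2]<.262)")
s=s.replace("d=(0.977,-0.21)","d=(0.969,-0.247)")
open("h.py","w").write(s)
m=open("m.py").read().replace('r={"side":.25323,"top":.25136};','r={n:roller(pts(dict(np.load(n+"0.npz"))))[0][1] for n in("side","top")};print(r);')
m=m.replace('x=roller(pts(cam(n)))[0][1];','c=cam(n);np.savez(f"last_{n}.npz",**c);f=roller(pts(c));x=f[0][1];print(f);')
open("m.py","w").write(m)
E
python3 m.py
```

```text
{'side': np.float64(0.2530799635218249), 'top': np.float64(0.25139977174771566)}
(array([-0.00495621,  0.24826542, -0.00362556]), 502)
(array([-0.00082989,  0.24627216,  0.00142127]), 879)
7.4167 drum rad side/top [0.332 0.354] F [0.4 0.2 4.7] z 0.3131
```

>>> move_arm(
  delta_pos=[
    [0, 0, 0],
    [0, 0, 0],
    [0, 0, 0],
    [0, 0, 0],
    [0, 0, 0],
    [0, 0, 0],
    [0, 0, 0],
    [0, 0, 0],
    [0, 0, 0],
    [0, 0, 0],
    [0, 0, 0],
    [0, 0, 0],
    [0, 0, 0],
    [0, 0, 0],
    [0, 0, 0],
    [0, 0, 0],
  ],
  twist=[
    [0, 0, 0],
    [0, 0, 0],
    [0, 0, 0],
    [0, 0, 0],
    [0, 0, 0],
    [0, 0, 0],
    [0, 0, 0],
    [0, 0, 0],
    [0, 0, 0],
    [0, 0, 0],
    [0, 0, 0],
    [0, 0, 0],
    [0, 0, 0],
    [0, 0, 0],
    [0, 0, 0],
    [0, 0, 0],
  ],
)

```text
clock: 8.75
tool_pos: [0.5137, -0.1258, 0.3131]
tcp_rot: [2.479, 1.93, 0.0]
ft_force: [1.7, 1.3, 4.5]
opening: 0.007
```

```bash
python3 m.py
```

```text
{'side': np.float64(0.2530799635218249), 'top': np.float64(0.25139977174771566)}
(array([-0.00419091,  0.24319155,  0.01036449]), 495)
(array([-0.00105418,  0.24136494, -0.00103621]), 871)
8.85 drum rad side/top [0.682 0.692] F [0.9 1.  4.8] z 0.3131
```

>>> move_arm(
  delta_pos=[
    [0, 0, 0],
    [0, 0, 0],
    [0, 0, 0],
    [0, 0, 0],
    [0, 0, 0],
    [0, 0, 0],
    [0, 0, 0],
    [0, 0, 0],
    [0, 0, 0],
    [0, 0, 0],
    [0, 0, 0],
    [0, 0, 0],
    [0, 0, 0],
    [0, 0, 0],
    [0, 0, 0],
    [0, 0, 0],
    [0, 0, 0],
    [0, 0, 0],
    [0, 0, 0],
    [0, 0, 0],
  ],
  twist=[
    [0, 0, 0],
    [0, 0, 0],
    [0, 0, 0],
    [0, 0, 0],
    [0, 0, 0],
    [0, 0, 0],
    [0, 0, 0],
    [0, 0, 0],
    [0, 0, 0],
    [0, 0, 0],
    [0, 0, 0],
    [0, 0, 0],
    [0, 0, 0],
    [0, 0, 0],
    [0, 0, 0],
    [0, 0, 0],
    [0, 0, 0],
    [0, 0, 0],
    [0, 0, 0],
    [0, 0, 0],
  ],
)

```text
clock: 10.52
tool_pos: [0.5137, -0.1258, 0.3131]
tcp_rot: [2.479, 1.93, 0.0]
ft_force: [1.2, 0.6, 4.4]
opening: 0.006
```

```bash
python3 m.py; python3 - <<'E'
from h import *
# table again, same frames: crest minus table
for n in("side","top"):
    for f in (n+"0.npz",):
        W=pts(dict(np.load(f)));p=W.reshape(-1,3);k=(p[:,1]>.455)&(p[:,1]<.54)&(abs(p[:,0]-.455)<.06)&(abs(p[:,2]-.23)<.015)
        print(n,"table minus start crest mm",1e3*(np.median(p[k][:,2])-roller(W)[0][1]))
E
```

```text
{'side': np.float64(0.2530799635218249), 'top': np.float64(0.25139977174771566)}
(array([-0.00422439,  0.23741748,  0.00467703]), 484)
(array([-0.00098713,  0.23557994,  0.00058664]), 862)
10.6167 drum rad side/top [1.08  1.091] F [1.1 1.  5.2] z 0.3131
side table minus start crest mm -21.518611208226122
top table minus start crest mm -20.80618671322021
```

>>> move_arm(
  delta_pos=[
    [0, 0, 0],
    [0, 0, 0],
    [0, 0, 0],
    [0, 0, 0],
    [0, 0, 0],
    [0, 0, 0],
    [0, 0, 0],
    [0, 0, 0],
    [0, 0, 0],
    [0, 0, 0],
    [0, 0, 0],
    [0, 0, -0.03],
    [0, 0, -0.06],
    [0, 0, -0.09],
    [0, 0, -0.1],
    [0, 0, -0.1],
    [0, 0, -0.1],
    [0, 0, -0.1],
  ],
  twist=[
    [0, 0, 0],
    [0, 0, 0],
    [0, 0, 0],
    [0, 0, 0],
    [0, 0, 0],
    [0, 0, 0],
    [0, 0, 0],
    [0, 0, 0],
    [0, 0, 0],
    [0, 0, 0],
    [0, 0, 0],
    [0, 0, 0],
    [0, 0, 0],
    [0, 0, 0],
    [0, 0, 0],
    [0, 0, 0],
    [0, 0, 0],
    [0, 0, 0],
  ],
)

```text
clock: 12.12
tool_pos: [0.5133, -0.1257, 0.3522]
tcp_rot: [-2.478, -1.929, 0.002]
ft_force: [-0.7, -0.0, 0.3]
opening: 0.009
```

>>> move_arm(
  delta_pos=[
    [-0.02, 0, 0],
    [-0.02, 0, 0],
    [-0.02, 0, 0],
    [-0.02, 0, 0],
    [-0.02, 0, 0],
    [-0.02, 0, 0],
    [-0.02, 0, 0],
    [-0.02, 0, 0],
    [-0.02, 0, 0],
    [-0.02, 0, 0],
    [-0.02, 0, 0],
    [-0.02, 0, 0],
  ],
  twist=[
    [0, 0, 0],
    [0, 0, 0],
    [0, 0, 0],
    [0, 0, 0],
    [0, 0, 0],
    [0, 0, 0],
    [0, 0, 0],
    [0, 0, 0],
    [0, 0, 0],
    [0, 0, 0],
    [0, 0, 0],
    [0, 0, 0],
  ],
)

```text
clock: 13.12
tool_pos: [0.5117, -0.1335, 0.3531]
tcp_rot: [2.479, 1.93, -0.0]
ft_force: [1.3, 1.0, -0.3]
opening: 0.001
```

```bash
python3 m.py; python3 - <<'E'
from h import *
for n in("top","side"):
    a=dict(np.load(n+"0.npz"));b=dict(np.load(f"last_{n}.npz"))
    if n=="side": cv2.imwrite("pics/e.png",np.hstack([cv2.resize(c["image"][130:230,285:365],(400,500),interpolation=cv2.INTER_CUBIC) for c in(a,b)])[:,:,::-1])
E
```

```text
{'side': np.float64(0.2530799635218249), 'top': np.float64(0.25139977174771566)}
(array([-0.00399622,  0.23034992,  0.00425834]), 443)
(array([-0.00083478,  0.22859396,  0.00365751]), 844)
13.2167 drum rad side/top [1.568 1.573] F [-0.1  0.4  0.1] z 0.3531
```

View pics/e.png

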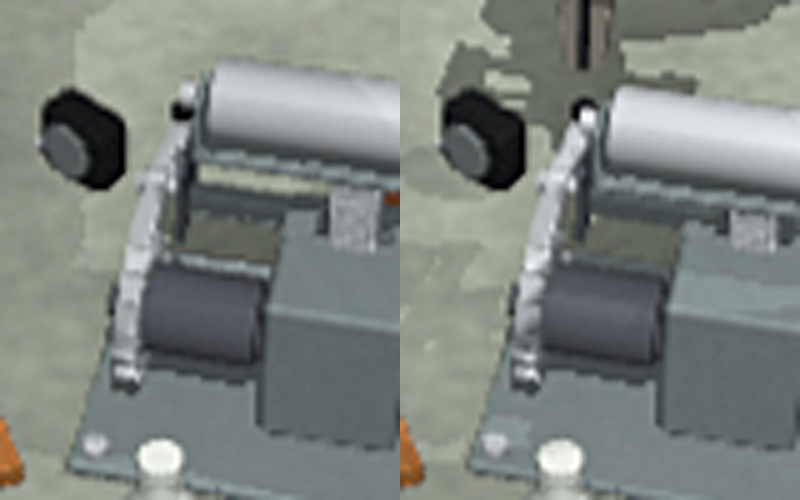

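The drum reads 1.57, which is 4 teeth. In the picture the knob is back at its height (583,110 against 183,110 before) and the tape and glue haven't moved. One check that it stands still, then I'll hand in.

>>> move_arm(
  delta_pos=[
    [0, 0, 0],
    [0, 0, 0],
    [0, 0, 0],
    [0, 0, 0],
    [0, 0, 0],
    [0, 0, 0],
    [0, 0, 0],
    [0, 0, 0],
    [0, 0, 0],
    [0, 0, 0],
    [0, 0, 0],
    [0, 0, 0],
  ],
  twist=[
    [0, 0, 0],
    [0, 0, 0],
    [0, 0, 0],
    [0, 0, 0],
    [0, 0, 0],
    [0, 0, 0],
    [0, 0, 0],
    [0, 0, 0],
    [0, 0, 0],
    [0, 0, 0],
    [0, 0, 0],
    [0, 0, 0],
  ],
)

```text
clock: 14.22
tool_pos: [0.5117, -0.1336, 0.3531]
tcp_rot: [-2.479, -1.93, 0.0]
ft_force: [1.1, 0.1, 0.4]
opening: 0.003
```

```bash
python3 m.py && python3 -c "
from rig import ctrl
print(ctrl.hand_in())"
```

```text
{'side': np.float64(0.2530799635218249), 'top': np.float64(0.25139977174771566)}
(array([-0.00426076,  0.23021445,  0.00590764]), 446)
(array([-9.67856852e-04,  2.28692985e-01, -4.94238450e-06]), 843)
14.3167 drum rad side/top [1.577 1.566] F [-0.  -0.3 -0.4] z 0.3531
the job is handed in; nothing more can be done
None
```

I pressed the pawl knob about 8.4 mm with closed fingertips and held it while the roller sank. I let go at about 1.37 rad by estimate, so the pawl dropped into the 4th tooth. The job was handed in at about 14 s.

- **Force:** the highest reading between moves was about 7.5 N on the wrist, against the 14 N limit. It fell to 4–5 N once the nose was clear.
- **Drum:** the last check read 1.577 rad (side camera) and 1.566 rad (top camera). Four teeth is 1.571. It had not changed over the last second, so it stands still on the tooth.
- **Roller height:** its top should be about 1.3 mm (side) to 2 mm (top) below the planer's table, and the cameras disagree by about 0.7 mm. Stopping one tooth earlier would have left it about 4 mm too high.
- **Pawl home:** I judged this from the drum resting on the tooth and the knob being back at its starting height in the picture. I did not measure the pawl angle directly.
- **Surroundings:** the fingertips ended about 30 mm above the knob, touching nothing. The tape and glue had not moved in the last picture. I did not measure the offcut or the square again, but the arm did not go near them at bench height.

One check failed on the way: my first two drum readings came out too low (-0.15 and 0.13 rad), probably because the gripper was in the measuring window. I narrowed the window before using the readings to time the release.

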